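Cock the hardness tester and stand it on the clamped specimen

TASK

First lock the specimen clamp by turning its winged knob clockwise until it clicks over to its other position. Then lift the rebound hardness tester out of its stand, hold it upright and push the plunger at its lower end down against the steel block until it clicks in and stays in, and finally set the tester down, still in the hand, upright in the middle of the clamped specimen and let go of it there. Leave everything else on the bench where it is.

Things in the scene. Friction and masses are not known exactly. Their poses are not given: they have to be found in the camera images.
- tester_grip (a point): Rebound hardness tester: loose, upright plain metal barrel 24 mm in diameter, 100 mm tall, about 0.18 kg, in one seat of the stand, with a 34 mm foot ring, a 28 mm cap and a plunger at its lower end. This point is on its axis, 62 mm above the foot's underside, 38 mm below its top: grip here (plain barrel from 16 to 86 mm above the underside). z up the barrel; at the start x and y are those of the stand.
- tester_foot (a point): The middle of the underside of the tester's foot ring (34 mm across, 10 mm thick), 62 mm below its grip point; z up the barrel. The plunger sticks out below this point.
- stand: Grey metal stand fixed on the bench, 70 mm (its x) by 140 mm (its y), 22 mm tall, with two seats 36 mm either side of its middle along y: one holds the tester, the other a torch. Tester and torch stand on its top face, the plunger hanging in a hole. Origin: middle of its underside.
- tester_plunger (a joint): The tester's end plunger, a 12 mm pin: 0 m = out, standing 8 mm below the foot ring. It springs back out if pushed less than about 5 mm; beyond that it clicks in and stays at about 0.009 m (1 mm inside the foot ring). It takes up to about 9 N to push over, and is fully pressed when the foot ring meets the block.
- block_top (a point): Plain bare steel block fixed on the bench, 90 x 90 mm, 25 mm tall: the middle of its flat top.
- specimen_top (a point): The specimen in the clamp: black resin disc with a metal face, 44 mm across, between two steel jaws on one end of the clamp's base (85 x 180 mm, fixed on the bench). It does not come out. This point is the middle of its flat top, 43 mm above the bench; the jaws end 5 mm lower. The knob's axis is 100 mm away, along this frame's +y.
- knob_grip (a point): Winged knob on the other end of the clamp's base: upright wing 40 mm long, 12 mm thick, 30 mm tall, on a 42 mm disc whose top is 32 mm above the bench; wing top 62 mm above the bench. This point is on the vertical turning axis, 51 mm above the bench, where the wing is gripped; the frame turns with the knob: x along the wing, y across it, z up.
- clamp_knob (a joint): Turn of the knob: 0 rad = unlocked, growing clockwise seen from above. It resists with up to 0.16 N m, most at the start; past half-way (0.6 rad) it snaps over to its stop at 1.2 rad, locked, and stays there; released before half-way it springs back to 0. The moving jaw follows it.
- torch_mid (a point): small inspection torch standing head-down in the other seat of the stand: wide 32 mm head below, slim 18 mm body, 90 mm tall; point half-way up. Bystander.
- mount0_mid (a point): spare specimen mount, black disc 32 mm across, 20 mm tall; its centre. Bystander.
- mount1_mid (a point): spare specimen mount, black disc 31 mm across, 22 mm tall; its centre. Bystander.
- mount2_mid (a point): spare specimen mount, black disc 40 mm across, 25 mm tall; its centre. Bystander, loose on the bench.
- loupe_mid (a point): eyepiece loupe, 38 mm across, 34 mm tall; its centre. Bystander.
- bottle_mid (a point): small white bottle, 48 mm across, 100 mm tall; its centre. Bystander.
- brush_grip (a point): cleaning brush lying on the bench nearest the robot, 160 mm long; point on its handle. Bystander.
Not all that is in view belongs to the job. Leave any turquoise or yellow look-alike of the part that bears block_top alone. What is shaped like the part that bears tester_grip but green or pink is not meant.

How it is judged:
By the outcome, as a careful person would: the job done as asked, in the order asked, and still so for the second after the job is handed in, with the robot touching nothing.
It also fails if it takes over 53 s, if anything falls off the work surface, if the arm or the gripper's body presses on something with over 40 N, if the wrist force passes 120 N, or if a joint passes its speed limit or range.

ROBOT

A 7-joint arm with a two-finger parallel gripper is mounted at the origin on the work surface. World frame = base frame: x ahead of the robot, y to its left, z up, the work surface at z = 0. Lengths are in m, angles in rad, forces in N, time in s.
With the tool pointing down it reaches from about 0.425 to 0.975 m from the base axis. Payload 16.7 kg.
Tool frame: the origin (TCP) lies at the very end of the fingers, on their centre line; the grasp point (between the pads) lies 19 mm behind it; z points along the fingers, y is the line along which they close (so a half turn about z gives the same grasp; the last joint's range is limited). The gripper opens to 85 mm and grips with 20 to 120 N. Pads are 22 mm wide; open, the fingers measure 114 mm over their backs; the gripper's body (76 mm by 85 mm) begins 54 mm behind the grasp point. The pads swing forward as they close: fully open they stand 13 mm farther back than shut.
Start: joints at [-1.486, 0.426, 0.074, 1.606, -0.034, 1.111, -0.067], TCP at [0.156, 0.657, 0.231] pointing down, gripper open.
Joint ranges: [-2.85, 2.85], [-0.5, 2.14], [-1.23, 1.37], [0.21, 2.46], [-1.02, 4.16], [0.16, 2.05], [-2.73, 2.73]. Speed limits (rad/s): [1.89, 1.89, 2.39, 2.39, 3.01, 3.01, 3.01].

INTERFACE

Orientations are given as a 3x3 rotation matrix whose columns are the frame's x, y, z axes.
In Python, from cell import bot gives the robot as it stands.
- The arm moves only by the tool send_rows, never from a script. Its arguments are lists of equal length, an entry for each row: "gripper": the finger opening in mm, from 0 to 85.4; "linear": the shift along the world's x, y, z in mm, a list of three; "roll": the turn about the world's z in degrees. In form: {"gripper": [gripper, ...], "linear": [[tx, ty, tz], ...], "roll": [roll, ...]}. A call has 1 to 10 rows; each row shifts and turns the commanded pose from where the row before left it; what a row does not reach is not made up. A row lasts 1/10 s, in which the tool goes at most 50 mm and 8.59 degrees, less where a joint would pass 70% of its speed; a pose out of reach is approached as far as the arm can. A call is refused whole if a number of a shift passes 50 or a number of a turn 8.59, either way. A call with a gripper value outside its range is refused whole. The fingers move at their own pace and stop on an object; "squeeze" is the grip in N (left out, the last holds). Time passes only in rows, so rows that do not move let the fingers close. It gives the time, the measured TCP pose, the force and the opening at its end, in the units of the state.
- bot.get_obs(): the state, without advancing time (a new reading comes with each control period).
- bot.camera(name): name is "side" or "top" or "wrist"; returns a dict with "frame" (400x640x3 uint8, red, green, blue), "mtx" (3x3 intrinsics, pixels), "eye" and "rotation" of the camera in the world. Camera axes: x right, y up, looking along -z (the intrinsics and any distortion apply to the point x, -y, -z); pixel columns grow to the right and rows downward; lengths in m; the calibration is good to about 2 mm. A picture is of the moment at which its call begins. There is no depth.
- bot.close_job(): hands the job in, once; it reports no verdict.
The state is a dict: "clock": time; "qpos": joint angles; "joint_velocities": joint speeds; "effort": joint torques, N m; "ee_pos": TCP position; "tcp_rot": TCP orientation; "wrist_force": force on the tool from outside, world axes, zero at the start; "wrist_torque": the same for the moment, N m; "opening": opening from 0.0 (shut) to 1.0 (fully open).
Only numpy, scipy, OpenCV 4.12 (cv2) and the standard library are available. Lean on these libraries where they do the work, as an engineer would, in place of code of your own. Each camera call takes 0.05 s, during which the arm holds its last target. There are 200 camera calls.

## Working session

There is one attempt and no reset: what is moved stays moved. The work goes in short steps, Python scripts to look and compute and a tool call to move; the robot and the scene stay as the last step left them, time stands still between calls to the robot, and variables do not carry over. Pictures are saved under pics/ and viewed, on a budget of 10 in all, crops included, one or two more only if the job needs it, and the job is handed in when it is done.

Besides the shell and the picture viewer there is one more tool, called after "Request:" by a JSON object that holds its "api" and its "payload", one argument or row to a line. send_rows: Moves the arm, as the interface text tells. Its arguments: {"type":"object","properties":{"gripper":{"type":"array","items":{"type":"number"}},"linear":{"type":"array","items":{"type":"array","items":{"type":"number"}}},"roll":{"type":"array","items":{"type":"number"}},"squeeze":{"type":"number"}},"required":["gripper","linear","roll"]}

```bash
ls; mkdir -p pics; cat > h.py <<'E'
import numpy as np,cv2,pickle
from cell import bot
def snap(n,f):
    c=bot.camera(n); cv2.imwrite('pics/%s.png'%f,cv2.cvtColor(np.array(c['frame']),cv2.COLOR_RGB2BGR)); pickle.dump(c,open('pics/%s.pkl'%f,'wb')); return c
def load(f): return pickle.load(open('pics/%s.pkl'%f,'rb'))
def dist(c): return np.array(c['distortion'],float) if 'distortion' in c else np.zeros(5)
def ray(c,uv):
    p=cv2.undistortPoints(np.array([[uv]],float),np.array(c['mtx'],float),dist(c))[0,0]
    d=np.array(c['rotation'])@np.array([p[0],-p[1],-1.]); return np.array(c['eye']),d
def atz(c,uv,z):
    e,d=ray(c,uv); return (e+d*(z-e[2])/d[2])
def proj(c,P):
    q=(np.atleast_2d(P)-np.array(c['eye']))@np.array(c['rotation']); q=q*[1,-1,-1]
    return cv2.projectPoints(q,np.zeros(3),np.zeros(3),np.array(c['mtx'],float),dist(c))[0][:,0]
E
python3 - <<'E'
from h import *
for n in('side','top'):
    c=snap(n,n+'0'); print({k:(v if k!='frame' else v.shape) for k,v in c.items()})
print(bot.get_obs())
E
```

```text
pics
{'frame': (400, 640, 3), 'mtx': array([[366.77401955,   0.        , 325.49776157],
       [  0.        , 366.77401955, 200.88810943],
       [  0.        ,   0.        ,   1.        ]]), 'eye': array([0.19903398, 0.48161323, 0.67434925]), 'rotation': array([[-0.82849655,  0.38018459, -0.41116073],
       [-0.55999217, -0.56050946,  0.61011304],
       [ 0.0014961 ,  0.73572333,  0.67728055]])}
{'frame': (400, 640, 3), 'mtx': array([[435.43509889,   0.        , 322.75400093],
       [  0.        , 435.43509889, 189.91152097],
       [  0.        ,   0.        ,   1.        ]]), 'eye': array([ 0.43911857, -0.06476461,  1.37476719]), 'rotation': array([[ 0.02899897,  0.9962884 , -0.0810462 ],
       [-0.99956744,  0.02930042,  0.00253249],
       [ 0.00489777,  0.08093771,  0.99670713]])}
{'clock': 0.1, 'qpos': array([-1.48650042,  0.42668334,  0.07385277,  1.60653448, -0.03410453,
        1.1107635 , -0.06708282]), 'joint_velocities': array([-0.00152198, -0.00171177, -0.00146249, -0.00132833, -0.00069534,
       -0.00144158, -0.00027218]), 'effort': array([ 7.08327003e-03, -9.51543474e+01,  3.77094403e+00, -4.64398384e+01,
        1.96260656e-02,  6.65797488e-03, -5.85850994e-07]), 'ee_pos': array([0.15631952, 0.65628742, 0.2306751 ]), 'tcp_rot': array([[-9.72790300e-01,  2.31687282e-01, -1.86871808e-04],
       [ 2.31687345e-01,  9.72789666e-01, -1.11380829e-03],
       [-7.62682525e-05, -1.12679774e-03, -9.99999362e-01]]), 'wrist_force': array([ 0.83698375, -0.03193983,  0.04789727]), 'wrist_torque': array([0.02371035, 0.00075478, 0.01596571]), 'opening': 1.0025834824211637}
```

View pics/top0.png

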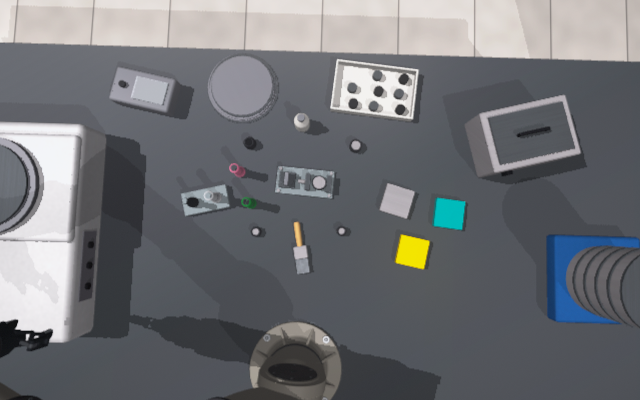

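View pics/side0.png

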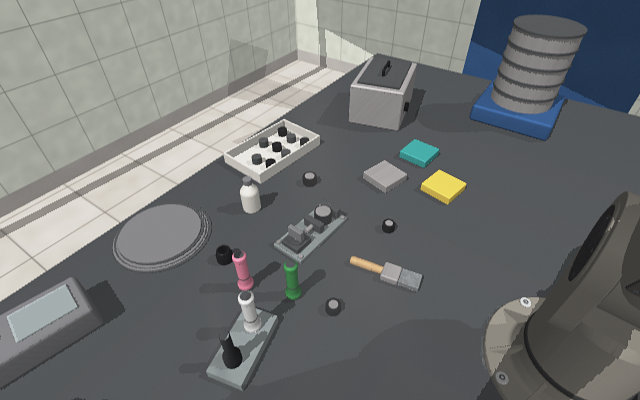

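The top view shows the stand at (206,199) with the tester at (212,196), the clamp at (305,182), the bare block at (397,200), and green and pink look-alikes at (248,202) and (237,170). The side view agrees: tester at (249,312), clamp knob near (300,232), specimen near (323,213).

```bash
python3 - <<'E'
from h import *
a=cv2.imread('pics/top0.png')[155:220,170:340]; b=cv2.imread('pics/side0.png')[195:395,190:390]
a=cv2.resize(a,None,fx=4.5,fy=4.5,interpolation=cv2.INTER_CUBIC)  #765x292
b=cv2.resize(b[:75,80:165],None,fx=3.8,fy=3.8,interpolation=cv2.INTER_CUBIC)
o=np.zeros((292+b.shape[0],765,3),np.uint8);o[:a.shape[0],:a.shape[1]]=a;o[292:,:b.shape[1]]=b
d=cv2.imread('pics/side0.png')[280:355,230:330]
d=cv2.resize(d,None,fx=3.8,fy=3.8,interpolation=cv2.INTER_CUBIC);o[292:292+d.shape[0],340:340+d.shape[1]]=d
cv2.imwrite('pics/crop0.png',o)
c=load('top0')
for n,uv,z in [('spec',(319,182),.043),('knob',(289,180),.062),('tester',(211,195),.122),('block',(397,200),.025),('torch',(192,202),.11)]: print(n,atz(c,uv,z).round(3))
E
```

```text
spec [ 0.571 -0.056  0.043]
knob [0.573 0.035 0.062]
tester [0.517 0.253 0.122]
block [ 0.524 -0.3    0.025]
torch [0.496 0.31  0.11 ]
```

View pics/crop0.png

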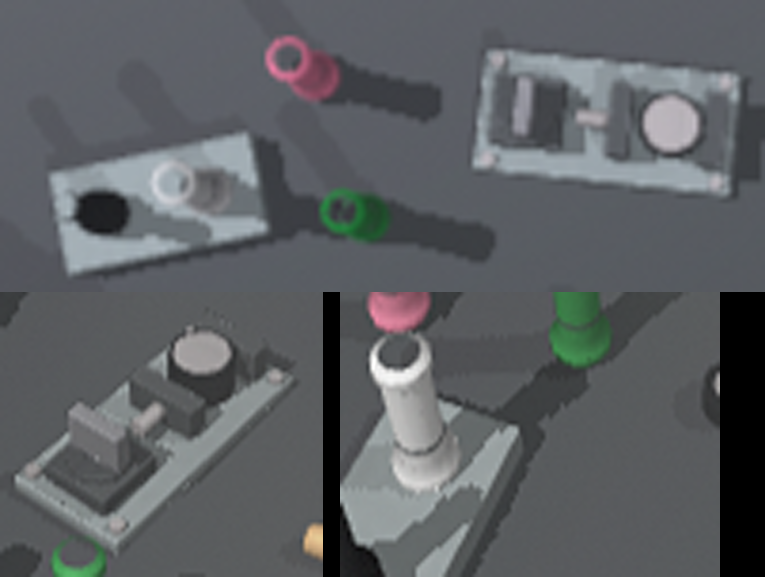

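The crop shows the wing at top-image (286,178), nearly along world x. The specimen is at (319,182.5) and the tester cap at (208.4,195.2). I'm moving above the knob.

Request:
{"api": "send_rows", "payload": {
  "gripper": [85,85,85,85,85,85,85,85,85,85],
  "linear": [
    [26,-38,0],
    [26,-38,0],
    [26,-38,0],
    [26,-38,0],
    [26,-38,0],
    [26,-38,0],
    [26,-38,0],
    [26,-38,0],
    [26,-38,0],
    [26,-38,0]
  ],
  "roll": [1,1,1,1,1,1,1,1,1,0],
  "squeeze": 60
}}

```text
clock: 1.1
ee_pos: [0.417, 0.2748, 0.2313]
tcp_rot: [[-0.997, 0.076, -0.0], [0.076, 0.997, 0.0], [0.0, 0.0, -1.0]]
wrist_force: [0.9, 0.5, -0.1]
opening: 0.99
```

```bash
python3 - <<'E'
from h import *
o=bot.get_obs();print(o['clock'],o['ee_pos'],o['qpos'].round(2))
c=snap('wrist','w0');print(c['eye']-o['ee_pos'],c['rotation'],c['mtx'])
E
```

```text
1.1 [0.41703214 0.27482825 0.23131961] [-0.96  0.14  0.27  2.   -0.04  1.01  0.83]
[-0.07397497  0.00613853  0.1416863 ] [[ 7.67504857e-02 -9.53210074e-01 -2.92403691e-01]
 [ 9.97050313e-01  7.34320490e-02  2.23250495e-02]
 [ 1.91340083e-04 -2.93254650e-01  9.56034348e-01]] [[322.60135297   0.         310.03174085]
 [  0.         322.60135297 197.72695069]
 [  0.           0.           1.        ]]
```

View pics/w0.png

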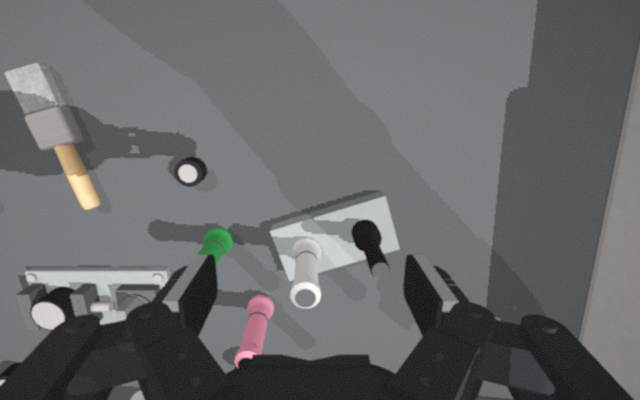

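The wrist view shows the tester cap at (306,295), its foot at (307,245), the stand around (335,235), and the clamp at left with the specimen at (47,313).

Request:
{"api": "send_rows", "payload": {
  "gripper": [85,85,85,85,85,85,85],
  "linear": [
    [26,-39,0],
    [26,-39,0],
    [26,-39,0],
    [26,-39,0],
    [26,-39,0],
    [26,-39,0],
    [0,0,0]
  ],
  "roll": [0,0,0,0,0,0,0]
}}

```text
clock: 1.85
ee_pos: [0.5745, 0.0365, 0.2313]
tcp_rot: [[-0.996, 0.084, 0.001], [0.084, 0.996, -0.003], [-0.001, -0.002, -1.0]]
wrist_force: [-0.3, -0.2, 0.1]
opening: 0.999
```

```bash
python3 - <<'E'
from h import *
w=load('w0');t=load('top0')
print('tester cap w',atz(w,(306,295),.122),'top',atz(t,(208.4,195.2),.122),'foot w',atz(w,(307,245),.03))
for uv in [(271,231),(382,193),(399,248),(287,283)]: print('stand corner',atz(w,uv,.022).round(4))
print('spec top',atz(t,(319.1,182.6),.043),'knob wing top',atz(t,(286.2,178.3),.062))
for uv in [(519.5,78),(527,78),(527,134),(517,133)]: print('wing',atz(t,(170+uv[0]/4.5,155+uv[1]/4.5),.062).round(4))
o=bot.get_obs();print(o['clock'],o['ee_pos'],o['qpos'].round(2))
c=snap('wrist','w1')
E
```

```text
tester cap w [0.51052602 0.26449728 0.122     ] top [0.51602988 0.26080973 0.122     ] foot w [0.50510511 0.26501769 0.03      ]
stand corner [0.4877 0.2239 0.022 ]
stand corner [0.4511 0.3545 0.022 ]
stand corner [0.5212 0.374  0.022 ]
stand corner [0.5584 0.2359 0.022 ]
spec top [ 0.56960993 -0.05627208  0.043     ] knob wing top [0.57789393 0.0436397  0.062     ]
wing [0.596  0.0466 0.062 ]
wing [0.5962 0.0415 0.062 ]
wing [0.5583 0.0402 0.062 ]
wing [0.5588 0.0469 0.062 ]
1.85 [0.57449453 0.03645962 0.23125272] [-0.55  0.28  0.46  1.85 -0.14  1.04  1.45]
```

View pics/w1.png

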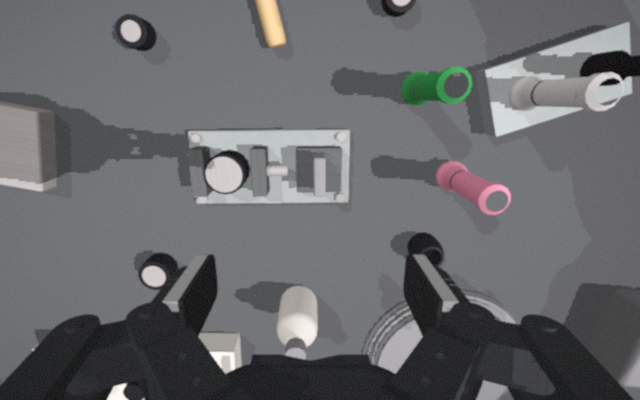

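The wrist view from above shows the clamp square to the image, with the specimen at (226,172), the wing at (319,177) and the tester cap at (603,92).

```bash
python3 - <<'E'
from h import *
w=load('w1');t=load('top0');w0=load('w0')
g=cv2.cvtColor(w['frame'],cv2.COLOR_RGB2GRAY)
def blob(m,x0,y0,x1,y1):
    k=np.zeros_like(m);k[y0:y1,x0:x1]=m[y0:y1,x0:x1]
    n,_,s,ce=cv2.connectedComponentsWithStats(k);i=1+np.argmax(s[1:,4]);
    r=cv2.minAreaRect(np.argwhere(_==i)[:,::-1].astype(np.float32)); return ce[i],s[i],r
S=blob((g>140).astype(np.uint8),205,150,248,193);print('spec',S, atz(w,S[0],.043))
print(g[177,300:345],g[150:205,319])
def tri(*obs):
    A=np.zeros((3,3));b=np.zeros(3)
    for c,uv in obs:
        e,d=ray(c,uv);d=d/np.linalg.norm(d);P=np.eye(3)-np.outer(d,d);A+=P;b+=P@e
    return np.linalg.solve(A,b)
print('wing',atz(w,(319.5,176.5),.062), atz(w,(319.5,158),.062),atz(w,(319.5,195),.062))
print('cap',atz(w,(603,92),.122),tri((w,(603,92)),(w0,(306,295)),(t,(208.4,195.2))))
for uv in[(187,131),(350,130),(350,204),(195,204)]:print(atz(w,uv,.01))
gt=cv2.cvtColor(t['frame'],cv2.COLOR_RGB2GRAY);print(gt[166:190,280:296])
E
```

```text
spec (array([223.5631068 , 174.36213592]), array([ 205,  157,   37,   36, 1030], dtype=int32), ((223.50001525878906, 174.5), (36.769554138183594, 33.941123962402344), 45.0)) [ 0.56851289 -0.05385603  0.043     ]
[ 87  86  86  89  85  92  85  87  88  87  87  88  91 109 144 170 178 181
 180 182 184 183 185 186 177 155 122 114 116 114 117 114 116 119 114 115
 114 116 116 113 125 159 178 183 182] [122 115 113 101  95  95  98 113 150 172 179 183 183 183 180 180 181 181
 182 182 181 181 182 180 180 181 183 182 178 180 181 182 182 182 181 183
 184 181 183 182 182 182 182 183 182 181 175 189 197 200 200 195 161 126
 111]
wing [0.57470988 0.04593018 0.062     ] [0.55633295 0.04733152 0.062     ] [0.59373443 0.04447946 0.062     ]
cap [0.5142206  0.25867175 0.122     ] [0.51538255 0.26357459 0.11530358]
[ 0.5232694  -0.09594966  0.01      ]
[0.5374175  0.08391394 0.01      ]
[0.62345907 0.07975518 0.01      ]
[ 0.60805752 -0.10322803  0.01      ]
[[139 133 129 143 123 114 108  99  88  87  87  83  85  86  89  87]
 [164 162 130 152 145 148 148 144 140 144 144 139 139 150 128 113]
 [165 164 114 1
[... 759 characters left out ...]
  67  68  69  67  68  70  79]
 [ 93  89  89  88 146 152 146 131  85  68  69  68  68  64  68  87]
 [ 99  93  88  81 139 150 146 117  78  68  69  68  70  62  65  87]
 [100  98  90  87 140 149 145 106  73  68  69  70  68  66  62  97]
 [ 96  91  93  96 142 148 148 102  69  68  69  68  65  68  62 102]
 [ 95  91  94  88 118 126 131  92  67  69  67  65  66  69  65 102]
 [ 95  95  94  90  92  88  92  75  67  68  68  66  68  70  67 102]
 [ 83  84  93  98  94  87  85  87  85  73  68  69  68  70  65 101]
 [135 102  91  95  86  84  82  82  83  73  72  81  86  91  75 102]
 [165 147 141 141 137 138 137 137 138 137 138 107  94  98  99 108]
 [141 158 165 165 165 166 166 165 165 165 165 149 142 141 145 146]]
```

Request:
{"api": "send_rows", "payload": {
  "gripper": [45,45,45,45,45,45,45,12,0,0],
  "linear": [
    [1.5,8.5,-30],
    [0,0,-35],
    [0,0,-35],
    [0,0,-35],
    [0,0,-35],
    [0,0,-20],
    [0,0,-5],
    [0,0,0],
    [0,0,0],
    [0,0,0]
  ],
  "roll": [0,0,0,0,0,0,0,0,0,0]
}}

```text
clock: 2.9
ee_pos: [0.5735, 0.0459, 0.0376]
tcp_rot: [[-0.997, 0.081, 0.0], [0.081, 0.997, -0.005], [-0.0, -0.004, -1.0]]
wrist_force: [-4.5, -30.1, 0.6]
opening: 0.128
```

Request:
{"api": "send_rows", "payload": {
  "gripper": [0,0,0],
  "linear": [
    [0,0,0],
    [0,0,0],
    [0,0,0]
  ],
  "roll": [0,0,0]
}}

```text
clock: 3.2
ee_pos: [0.5735, 0.0459, 0.0376]
tcp_rot: [[-0.997, 0.081, 0.0], [0.081, 0.997, -0.004], [-0.001, -0.004, -1.0]]
wrist_force: [-4.8, -27.8, 0.8]
opening: 0.125
```

The grip is off-centre by a few mm. I'll relieve the force before turning.

Request:
{"api": "send_rows", "payload": {
  "gripper": [0,0],
  "linear": [
    [1,-4,0],
    [0,0,0]
  ],
  "roll": [0,0]
}}

```text
clock: 3.4
ee_pos: [0.5737, 0.0456, 0.0376]
tcp_rot: [[-0.997, 0.078, -0.002], [0.078, 0.997, -0.001], [0.002, -0.001, -1.0]]
wrist_force: [-10.6, -8.5, 7.0]
opening: 0.127
```

Request:
{"api": "send_rows", "payload": {
  "gripper": [0,0,0,0,0,0],
  "linear": [
    [-0.5,-1,0],
    [0,0,0],
    [0,0,0],
    [0,0,0],
    [0,0,0],
    [0,0,0]
  ],
  "roll": [-5,-7,-7,-7,-7,-7]
}}

```text
clock: 4.0
ee_pos: [0.5743, 0.0467, 0.0376]
tcp_rot: [[-0.711, 0.703, 0.0], [0.703, 0.711, 0.001], [0.001, 0.001, -1.0]]
wrist_force: [-2.6, -0.5, -4.0]
opening: 0.122
```

Request:
{"api": "send_rows", "payload": {
  "gripper": [0,0,0,0,0,0],
  "linear": [
    [0,0,0],
    [0,0,0],
    [0,0,0],
    [0,0,0],
    [0,0,0],
    [0,0,0]
  ],
  "roll": [-7,-7,-7,-6,-2,0]
}}

```text
clock: 4.6
ee_pos: [0.5753, 0.0471, 0.0375]
tcp_rot: [[-0.288, 0.958, 0.002], [0.958, 0.288, 0.001], [0.001, 0.002, -1.0]]
wrist_force: [-0.6, 4.1, 8.9]
opening: 0.129
```

The knob has turned 68.8°, which is its stop. Releasing it, rising, and moving above the tester.

Request:
{"api": "send_rows", "payload": {
  "gripper": [45,45,45,60,85,85,85,85,85,85],
  "linear": [
    [0,0,0],
    [0,0,0],
    [0,0,15],
    [0,0,45],
    [0,0,45],
    [0,0,45],
    [0,0,40],
    [-20,30,0],
    [-20,30,0],
    [0,30,0]
  ],
  "roll": [0,0,0,0,0,0,0,0,0,0]
}}

```text
clock: 5.6
ee_pos: [0.5324, 0.1364, 0.2275]
tcp_rot: [[-0.285, 0.958, -0.001], [0.958, 0.285, 0.002], [0.002, -0.0, -1.0]]
wrist_force: [0.7, -0.3, -0.6]
opening: 0.996
```

Request:
{"api": "send_rows", "payload": {
  "gripper": [85,85,85,85,85],
  "linear": [
    [0,30,0],
    [0,30,0],
    [0,30,0],
    [0,0,0],
    [0,0,0]
  ],
  "roll": [0,0,0,0,0]
}}

```text
clock: 6.1
ee_pos: [0.5343, 0.2259, 0.2269]
tcp_rot: [[-0.287, 0.958, 0.0], [0.958, 0.287, -0.0], [-0.0, 0.0, -1.0]]
wrist_force: [-0.6, -0.6, 0.2]
opening: 0.995
```

```bash
python3 - <<'E'
from h import *
c=snap('wrist','w2');t=snap('top','top2');o=bot.get_obs();print(o['ee_pos'],o['wrist_force'])
a=c['frame'];b=cv2.resize(t['frame'][155:205,260:350],None,fx=4,fy=4,interpolation=cv2.INTER_CUBIC)
m=np.zeros((600,640,3),np.uint8);m[:400]=a;m[400:,:360]=b
cv2.imwrite('pics/m2.png',m[:,:,::-1])
E
```

```text
[0.53451798 0.22480624 0.22686763] [-0.07581682  0.18328571  0.39231094]
```

View pics/m2.png

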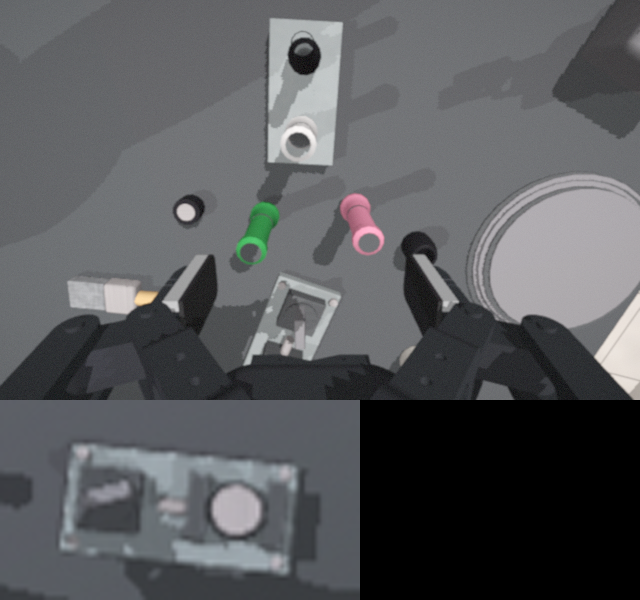

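The wing stayed turned, so the clamp is locked. In the wrist view the tester cap ring is at (299,141) and the stand corners are (270,19), (343,23), (332,165), (267,162).

```bash
python3 - <<'E'
from h import *
c=load('w2');im=c['frame'].astype(int)
m=((im.min(2)>195)).astype(np.uint8);k=np.zeros_like(m);k[105:170,275:325]=m[105:170,275:325]
p=np.argwhere(k)[:,::-1];print(len(p),p.min(0),p.max(0),cv2.minEnclosingCircle(p.astype(np.float32)))
print(im[141,278:322].mean(1).round(),im[115:165,299].mean(1).round())
print('cap',atz(c,(299,141),.122))
q=np.array([atz(c,uv,.022) for uv in[(270,19),(343,23),(332,165),(267,162)]]);print(q,q.mean(0))
y=(q[0]+q[1]-q[2]-q[3])/2;print(np.linalg.norm(y),y/np.linalg.norm(y),q.mean(0)-.036*y/np.linalg.norm(y))
t=load('top2');print('spec',atz(t,(260+236/4,155+110/4),.043))
for uv in[(397,200)]:print(atz(t,uv,.025))
g=t['frame'].astype(int);h=((np.abs(g-g[200,397]).max(2)<14)).astype(np.uint8);k=np.zeros_like(h);k[175:230,370:425]=h[175:230,370:425]
pp=np.argwhere(k)[:,::-1].astype(np.float32);r=cv2.minAreaRect(pp);print(r,atz(t,r[0],.025))
E
```

```text
601 [275 107] [324 159] ((299.0, 129.5), 31.563528060913086)
[195. 198. 207. 216. 223. 226. 225. 208. 176. 152. 147. 135. 113.  90.
  86.  82.  79.  74.  72.  74.  75.  74.  75.  75.  77.  74.  78.  73.
  74.  71.  76. 123. 195. 226. 232. 234. 234. 220. 197. 185. 188. 193.
 195. 198.] [191. 206. 210. 206. 198. 194. 184. 167. 181. 191. 202. 228. 245. 249.
 248. 249. 242. 192. 107.  68.  67.  73.  71.  74.  76.  76.  74.  80.
  75.  77.  81.  85. 105. 132. 144. 146. 146. 143. 148. 145. 145. 155.
 171. 187. 191. 190. 186. 183. 155. 107.]
cap [0.51425742 0.26638067 0.122     ]
[[0.45565615 0.35716588 0.022     ]
 [0.52392054 0.37391601 0.022     ]
 [0.55611053 0.23867832 0.022     ]
 [0.48738844 0.22161283 0.022     ]] [0.50576892 0.29784326 0.022     ]
0.13911656527481178 [-0.22974357  0.9732512   0.        ] [0.51403969 0.26280622 0.022     ]
spec [ 0.56990944 -0.05595579  0.043     ]
[ 0.52422154 -0.29967751  0.025     ]
((396.8665771484375, 200.42706298828125), (27.560611724853516, 27.023714065551758), 17.35402488708496) [ 0.52288085 -0.29928303  0.025     ]
```

Request:
{"api": "send_rows", "payload": {
  "gripper": [60,60,60,60,60,60,60,60,60,60],
  "linear": [
    [-10.5,19,0],
    [-10,19.5,0],
    [0,0,0],
    [0,0,-30],
    [0,0,-30],
    [0,0,-30],
    [0,0,-30],
    [0,0,-25],
    [0,0,-17],
    [0,0,0]
  ],
  "roll": [0,0,0,0,0,0,0,0,0,0]
}}

```text
clock: 7.2
ee_pos: [0.5134, 0.2631, 0.0629]
tcp_rot: [[-0.285, 0.959, -0.002], [0.959, 0.285, -0.002], [-0.001, -0.002, -1.0]]
wrist_force: [0.1, -0.4, 0.3]
opening: 0.701
```

Request:
{"api": "send_rows", "payload": {
  "gripper": [30,20,10,10,10,10],
  "linear": [
    [0,0,0],
    [0,0,0],
    [0,0,0],
    [0,0,0],
    [0,0,0],
    [0,0,0]
  ],
  "roll": [0,0,0,0,0,0]
}}

```text
clock: 7.8
ee_pos: [0.5146, 0.2649, 0.0655]
tcp_rot: [[-0.286, 0.958, 0.001], [0.958, 0.286, 0.001], [0.001, 0.002, -1.0]]
wrist_force: [-1.1, -2.6, 9.5]
opening: 0.27
```

Request:
{"api": "send_rows", "payload": {
  "gripper": [10,10,10,10,10,10,10,10],
  "linear": [
    [0,0,5],
    [0,0,10],
    [0,0,20],
    [0,0,25],
    [0,0,25],
    [0,0,20],
    [0,0,8],
    [0,0,0]
  ],
  "roll": [0,0,0,0,0,0,0,0]
}}

```text
clock: 8.6
ee_pos: [0.5141, 0.265, 0.1784]
tcp_rot: [[-0.286, 0.958, 0.001], [0.958, 0.286, 0.002], [0.001, 0.001, -1.0]]
wrist_force: [-0.4, 0.3, -1.7]
opening: 0.27
```

```bash
python3 - <<'E'
from h import *
c=snap('side','s3');w=snap('wrist','w3');o=bot.get_obs();print(o['ee_pos'],o['wrist_force'],o['opening'])
m=np.zeros((400,800,3),np.uint8);m[:,:400]=cv2.resize(c['frame'][200:400,170:370],(400,400),interpolation=cv2.INTER_CUBIC);m[:,400:]=cv2.resize(w['frame'][150:400,185:435],(400,400))
cv2.imwrite('pics/m3.png',m[:,:,::-1])
E
```

```text
[0.51340233 0.26463283 0.17673004] [-0.89437576 -0.18484255 -1.75742138] 0.2685685866932547
```

View pics/m3.png

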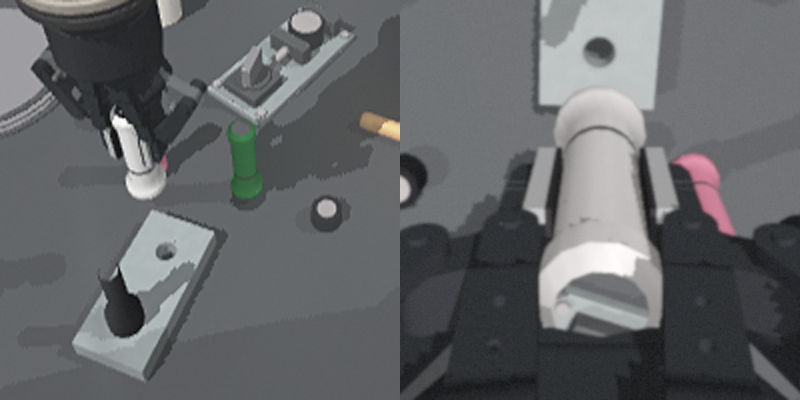

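The tester is held about upright, and the emptied stand hole shows in both views. The foot ring is at about wrist pixel (310,224). I'll check the tilt by projection.

```bash
python3 - <<'E'
from h import *
w=load('w3');s=load('s3');o=bot.get_obs();p=o['ee_pos'];R=o['tcp_rot'];ax=-R[:,2]
def ring(c,h,r):
    a=np.linspace(0,2*np.pi,60);P=p+ax*h+r*(np.cos(a)[:,None]*R[:,0]+np.sin(a)[:,None]*R[:,1]);return proj(c,P)
outs=[]
for c,x,y,f in[(w,185,150,250),(s,200,220,90)]:
    im=c['frame'].copy();im=cv2.resize(im[y:y+f,x:x+f],(400,400),interpolation=cv2.INTER_CUBIC);k=400/f
    for h,r,col in[(-.043,.017,(255,0,0)),(-.033,.017,(255,0,0)),(.057,.014,(0,255,0)),(-.051,.006,(0,0,255))]:
        q=((ring(c,h,r)-[x,y])*k).astype(np.int32);cv2.polylines(im,[q],True,col,1)
    outs.append(im)
cv2.imwrite('pics/m4.png',np.hstack(outs)[:,:,::-1])
E
```

```text
(no output)
```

View pics/m4.png

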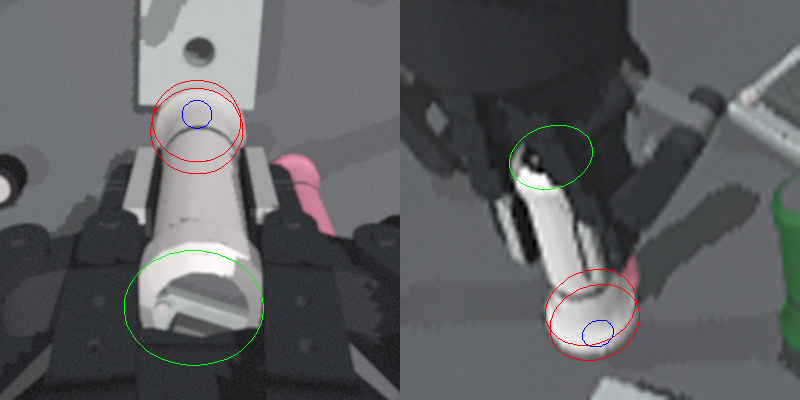

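Request:
{"api": "send_rows", "payload": {
  "gripper": [10,10,10,10,10,10,10,10,10,10],
  "linear": [
    [0,-8,0],
    [0,-16,0],
    [0,-24,0],
    [0,-28,0],
    [0,-28,0],
    [0,-28,0],
    [0,-28,0],
    [0,-28,0],
    [0,-28,0],
    [0,-28,0]
  ],
  "roll": [4,5,5,5,5,5,5,5,5,5]
}}

```text
clock: 9.7
ee_pos: [0.5132, 0.0194, 0.1763]
tcp_rot: [[-0.912, 0.41, -0.002], [0.41, 0.912, -0.001], [0.001, -0.001, -1.0]]
wrist_force: [-0.2, 0.8, -1.9]
opening: 0.272
```

Request:
{"api": "send_rows", "payload": {
  "gripper": [10,10,10,10,10,10,10,10,10,10],
  "linear": [
    [1,-32,0],
    [1,-34,0],
    [1,-36,0],
    [1,-36,0],
    [1,-36,0],
    [1,-36,0],
    [1,-36,0],
    [1,-30,0],
    [1,-24,0],
    [0,-14,0]
  ],
  "roll": [4,4,4,4,4,2,0,0,0,0]
}}

```text
clock: 10.7
ee_pos: [0.522, -0.2953, 0.1762]
tcp_rot: [[-0.999, 0.044, -0.002], [0.044, 0.999, -0.0], [0.002, -0.0, -1.0]]
wrist_force: [-0.6, 0.7, -2.4]
opening: 0.271
```

```bash
python3 - <<'E'
from h import *
o=bot.get_obs();print(o)
E
```

```text
{'clock': 10.7, 'qpos': array([-0.10815665,  0.42648501,  0.66992387,  1.86195908, -0.31682111,
        0.96312283,  2.22901079]), 'joint_velocities': array([ 0.2398272 ,  0.10484665, -0.02459103, -0.14083685, -0.06380939,
        0.06405344,  0.23185536]), 'effort': array([ -2.01216549, -77.27096558,  15.13824105, -40.60853362,
         0.10840168,  -0.14925255,  -0.17276237]), 'ee_pos': array([ 0.5219691 , -0.29531475,  0.17616288]), 'tcp_rot': array([[-9.99036212e-01,  4.38554645e-02, -1.82894895e-03],
       [ 4.38560001e-02,  9.99037831e-01, -2.53770501e-04],
       [ 1.81605997e-03, -3.33736305e-04, -9.99998295e-01]]), 'wrist_force': array([-0.55334694,  0.72457546, -2.42407779]), 'wrist_torque': array([ 0.06478655,  0.07237574, -0.06714294]), 'opening': 0.27068348474096243}
```

Request:
{"api": "send_rows", "payload": {
  "gripper": [10,10,10,10,10,10,10,10],
  "linear": [
    [0,0,0],
    [0,-4,-20],
    [0,0,-25],
    [0,0,-25],
    [0,0,-18],
    [0,0,-6],
    [0,0,0],
    [0,0,0]
  ],
  "roll": [0,0,0,0,0,0,0,0],
  "squeeze": 80
}}

```text
clock: 11.5
ee_pos: [0.5234, -0.2971, 0.084]
tcp_rot: [[-0.999, 0.041, 0.001], [0.041, 0.999, -0.0], [-0.001, -0.0, -1.0]]
wrist_force: [-0.7, -0.1, -1.1]
opening: 0.268
```

Request:
{"api": "send_rows", "payload": {
  "gripper": [10,10,10,10,10,10,10],
  "linear": [
    [0,0,-2],
    [0,0,-2],
    [0,0,-2],
    [0,0,-2],
    [0,0,-1],
    [0,0,0],
    [0,0,0]
  ],
  "roll": [0,0,0,0,0,0,0]
}}

```text
clock: 12.2
ee_pos: [0.523, -0.2974, 0.0744]
tcp_rot: [[-0.999, 0.042, 0.0], [0.042, 0.999, -0.0], [-0.0, -0.0, -1.0]]
wrist_force: [-0.4, 0.6, 3.7]
opening: 0.267
```

Contact as predicted. Pressing on in small steps.

Request:
{"api": "send_rows", "payload": {
  "gripper": [10,10,10,10,10],
  "linear": [
    [0,0,-1.5],
    [0,0,-1.5],
    [0,0,-1],
    [0,0,0],
    [0,0,0]
  ],
  "roll": [0,0,0,0,0]
}}

```text
clock: 12.7
ee_pos: [0.5227, -0.2974, 0.0701]
tcp_rot: [[-0.999, 0.042, -0.0], [0.042, 0.999, -0.0], [0.0, -0.0, -1.0]]
wrist_force: [0.4, -1.3, -2.0]
opening: 0.265
```

Request:
{"api": "send_rows", "payload": {
  "gripper": [10,10,10,10],
  "linear": [
    [0,0,-1],
    [0,0,-1],
    [0,0,0],
    [0,0,0]
  ],
  "roll": [0,0,0,0]
}}

```text
clock: 13.1
ee_pos: [0.523, -0.2975, 0.0686]
tcp_rot: [[-0.999, 0.042, 0.0], [0.042, 0.999, -0.0], [-0.0, -0.0, -1.0]]
wrist_force: [-1.5, 1.1, 4.5]
opening: 0.26
```

The plunger snapped over: force dropped to tester weight, then rose again when the foot ring met the block. A final firm push, then lift and check.

Request:
{"api": "send_rows", "payload": {
  "gripper": [10,10,10],
  "linear": [
    [0,0,-1],
    [0,0,-0.5],
    [0,0,0]
  ],
  "roll": [0,0,0]
}}

```text
clock: 13.4
ee_pos: [0.5232, -0.2977, 0.0685]
tcp_rot: [[-0.999, 0.042, 0.001], [0.042, 0.999, 0.001], [-0.001, 0.001, -1.0]]
wrist_force: [-8.3, 5.0, 31.5]
opening: 0.268
```

Request:
{"api": "send_rows", "payload": {
  "gripper": [10,10,10,10,10,10,10],
  "linear": [
    [0,0,3],
    [0,0,12],
    [0,0,25],
    [0,0,30],
    [0,0,30],
    [0,0,8],
    [0,0,0]
  ],
  "roll": [0,0,0,0,0,0,0]
}}

```text
clock: 14.1
ee_pos: [0.5235, -0.2975, 0.1761]
tcp_rot: [[-0.999, 0.042, 0.002], [0.042, 0.999, -0.001], [-0.002, -0.0, -1.0]]
wrist_force: [-0.5, 0.1, -2.1]
opening: 0.269
```

```bash
python3 - <<'E'
from h import *
o=bot.get_obs();print(o['clock'],o['ee_pos'],o['wrist_force'],o['opening'])
p=o['ee_pos'];R=o['tcp_rot']
w=snap('wrist','w5');s=snap('side','s5')
a=np.linspace(0,2*np.pi,60)
def ring(c,h,r): return proj(c,p-R[:,2]*h+r*(np.cos(a)[:,None]*R[:,0]+np.sin(a)[:,None]*R[:,1]))
q=proj(s,p[None]-[[0,0,.04]])[0];print(q)
outs=[]
for c,x,y,f in[(w,185,150,250),(s,int(q[0])-35,int(q[1])-50,70)]:
    im=cv2.resize(c['frame'][y:y+f,x:x+f],(400,400),interpolation=cv2.INTER_CUBIC)
    if c is w: cv2.polylines(im,[((ring(c,-.043,.017)-[x,y])*1.6).astype(np.int32)],True,(255,0,0),1)
    outs.append(im)
cv2.imwrite('pics/m5.png',np.hstack(outs)[:,:,::-1])
# specimen from several views
w1=load('w1');t=load('top0')
g=cv2.cvtColor(w1['frame'],cv2.COLOR_RGB2GRAY);print(g[172,200:252]);print(g[148:200,226])
t2=cv2.cvtColor(load('top2')['frame'],cv2.COLOR_RGB2GRAY);print(t2[182,308:332],t2[170:195,319])
E
```

```text
14.1 [ 0.5234816  -0.29754688  0.17609177] [-0.53235208  0.06610223 -2.14240471] 0.26880357714972486
[388.31996883 139.06318002]
[127 124 109  81  84 145 193 208 209 206 204 207 208 209 205 206 205 204
 206 208 206 205 205 205 206 207 207 209 207 208 209 209 208 208 208 207
 209 209 211 211 206 180 115  58  43  35  29  26  47  87 109 121]
[197 181 131  55  27  27  40  49 111 178 205 209 209 209 208 208 208 207
 208 207 207 207 207 207 207 206 206 206 207 206 205 206 205 205 206 207
 206 208 206 206 207 207 210 200 148 101 152 187 193 192 191 190]
[ 93  94  94  71  75 166 183 182 182 181 182 180 179 177 181 181 182 105
  69  90  94  95  95  92] [138 162 151 147 148 111 148 180 180 180 179 181 180 180 180 180 180 181
 134  59 129 162 162 163 165]
```

View pics/m5.png

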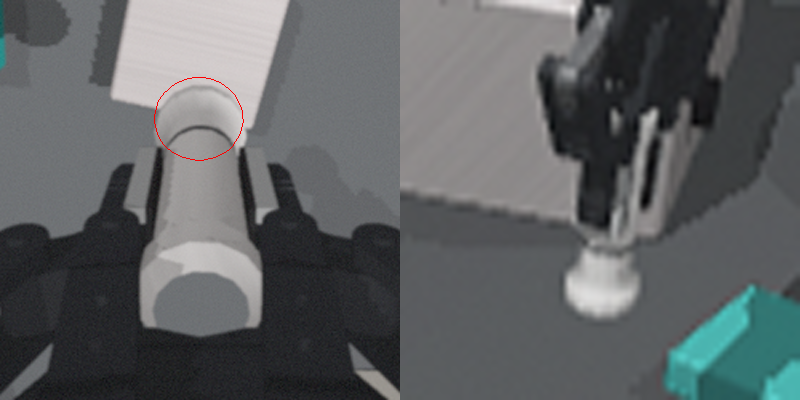

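The pin no longer shows below the foot ring, so the plunger stayed in, and the tester is still upright. I'm moving near the specimen for a closer fix.

Request:
{"api": "send_rows", "payload": {
  "gripper": [10,10,10,10,10,10,10,10,10],
  "linear": [
    [5,10,0],
    [5,20,0],
    [7,25,0],
    [7,30,0],
    [7,30,0],
    [7,25,0],
    [7,20,0],
    [0,0,0],
    [0,0,0]
  ],
  "roll": [0,0,0,0,0,0,0,0,0]
}}

```text
clock: 15.1
ee_pos: [0.5677, -0.1365, 0.1739]
tcp_rot: [[-0.999, 0.041, -0.002], [0.041, 0.999, -0.0], [0.002, -0.0, -1.0]]
wrist_force: [0.1, 0.4, -1.6]
opening: 0.264
```

```bash
python3 - <<'E'
from h import *
o=bot.get_obs();print(o['clock'],o['ee_pos'])
w=snap('wrist','w6');t=snap('top','top6');print(proj(w,[[.569,-.054,.043]]))
im=w['frame'].copy();R=o['tcp_rot'];a=np.linspace(0,6.283,60)
q=proj(w,o['ee_pos']+R[:,2]*.043+.017*(np.cos(a)[:,None]*R[:,0]+np.sin(a)[:,None]*R[:,1]))
cv2.polylines(im,[q.astype(np.int32)],True,(255,0,0),1)
cv2.imwrite('pics/w6a.png',im[:,:,::-1])
E
```

```text
15.1 [ 0.5676529  -0.1365198   0.17390754]
[[403.96165999 185.33614618]]
```

View pics/w6a.png

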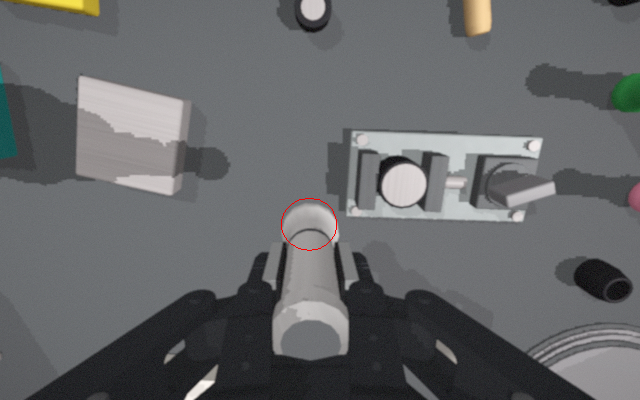

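The tester hangs left of the clamp. The specimen face is at (404,184), and the foot sits about 5 px lower than predicted, so it may be off-centre in the pads along x. I'll quantify that.

```bash
python3 - <<'E'
from h import *
w=load('w6');p=np.array([0.5676529,-0.1365198,0.17390754])
f=w['frame'];g=cv2.cvtColor(f,cv2.COLOR_RGB2GRAY)
k=np.zeros_like(g);k[155:215,375:432]=(g>165)[155:215,375:432]
n,l,s,ce=cv2.connectedComponentsWithStats(k)
for i in range(1,n):
    if s[i,4]>300: print(s[i],ce[i],atz(w,ce[i],.043), cv2.fitEllipse(np.argwhere(l==i)[:,::-1].astype(np.float32))[:2])
print('foot col',g[196:245,309]);print('cap col',g[270:365,312]);print('cap row',g[340,265:355]);print('foot row',g[222,272:345])
for h,r in [(-.043,.017),(-.033,.017),(-.033,.012),(.057,.014),(.043,.014),(.057,.011)]:
    for dx in(0,.003): print(h,r,dx,proj(w,p+np.array([[dx-r,0,h],[dx,0,h],[dx+r,0,h],[dx,r,h],[dx,-r,h]])).round(1).tolist())
t=load('top6');gt=cv2.cvtColor(t['frame'],cv2.COLOR_RGB2GRAY);k=np.zeros_like(gt);k[172:193,311:328]=(gt>145)[172:193,311:328]
n,l,s,ce=cv2.connectedComponentsWithStats(k);i=1+np.argmax(s[1:,4]);print('top',s[i],ce[i],atz(t,ce[i],.043))
E
```

```text
[ 382  164   44   42 1440] [403.69791667 184.63194444] [ 0.56835346 -0.05425774  0.043     ] ((403.69744873046875, 184.6322021484375), (33.36283874511719, 36.635650634765625))
[375 196  57  19 465] [396.36129032 209.28602151] [ 0.59089592 -0.05982189  0.043     ] ((397.95159912109375, 207.46539306640625), (16.046918869018555, 49.0297737121582))
foot col [115 114 114 115 110 114 118 136 151 162 175 185 186 185 180 179 177 173
 170 169 165 162 158 154 153 155 153 153 154 154 154 148 109  69  92 138
 154 155 156 152 158 153 153 154 153 155 155 154 156]
cap col [149 149 150 152 150 151 149 150 149 148 148 149 148 148 150 148 151 151
 150 153 151 150 150 149 152 152 148 148 146 145 153 170 187 192 193 191
 191 193 192 191 191 194 193 190 191 191 190 192 187 176 143 117 110 114
 113 113 112 116 110 113 109 111 111 115 111 112 114 112 116 112 111 109
 113 112 112 114 112 111 111 110 113 113 113 115 111 111 112 112 109 104
  67  49  35  34  36]
cap row [ 37  43  36  42  41  37  47  87 127 148 152 153 154 153 153 143 126 114
 115 110 114 112 112 115 112 110 111 113 112 114 114 111 110 111 112
[... 1093 characters left out ...]
9, 235.4], [289.1, 236.9]]
0.057 0.014 0 [[306.6, 304.4], [308.5, 342.2], [310.4, 377.1], [352.5, 340.7], [264.7, 343.7]]
0.057 0.014 0.003 [[307.0, 312.8], [308.9, 349.9], [310.7, 384.2], [352.6, 348.4], [265.5, 351.4]]
0.043 0.014 0 [[307.0, 279.9], [308.7, 314.2], [310.3, 346.1], [347.6, 312.8], [269.9, 315.5]]
0.043 0.014 0.003 [[307.4, 287.4], [309.1, 321.2], [310.6, 352.7], [347.7, 319.9], [270.6, 322.6]]
0.057 0.011 0 [[307.0, 312.8], [308.5, 342.2], [310.0, 369.8], [343.1, 341.0], [274.1, 343.4]]
0.057 0.011 0.003 [[307.4, 321.0], [308.9, 349.9], [310.4, 377.1], [343.2, 348.7], [274.8, 351.1]]
top [313 176   8  11  46] [315.95652174 180.63043478] [ 0.57540443 -0.04643407  0.043     ]
```

Request:
{"api": "send_rows", "payload": {
  "gripper": [10,10,10,10,10,10,10,10,10,10],
  "linear": [
    [-0.5,12,0],
    [0,25,0],
    [0,25,0],
    [0,20,0],
    [0,0,0],
    [0,0,-20],
    [0,0,-30],
    [0,0,-20],
    [0,0,-10],
    [0,0,0]
  ],
  "roll": [0,0,0,0,0,0,0,0,0,0]
}}

```text
clock: 16.2
ee_pos: [0.5667, -0.0559, 0.0939]
tcp_rot: [[-0.999, 0.043, -0.002], [0.043, 0.999, -0.001], [0.002, -0.001, -1.0]]
wrist_force: [0.5, 0.2, -2.4]
opening: 0.265
```

Request:
{"api": "send_rows", "payload": {
  "gripper": [10,10,10,10],
  "linear": [
    [0,0,-2],
    [0,0,-2],
    [0,0,0],
    [0,0,0]
  ],
  "roll": [0,0,0,0]
}}

```text
clock: 16.6
ee_pos: [0.5677, -0.0553, 0.0913]
tcp_rot: [[-0.999, 0.042, 0.001], [0.042, 0.999, 0.0], [-0.001, 0.0, -1.0]]
wrist_force: [-0.7, -0.5, -2.2]
opening: 0.265
```

```bash
python3 - <<'E'
from h import *
o=bot.get_obs();print(o['clock'],o['ee_pos'],o['wrist_force'])
w=snap('wrist','w7');s=snap('side','s7')
im=s['frame'][170:260,270:360];v=w['frame'][150:400,185:435]
cv2.imwrite('pics/m7.png',np.hstack([cv2.resize(v,(400,400)),cv2.resize(im,(400,400),interpolation=cv2.INTER_CUBIC)])[:,:,::-1])
E
```

```text
16.6 [ 0.56768774 -0.05534446  0.09132528] [-0.67833724 -0.54494918 -2.21122359]
```

View pics/m7.png

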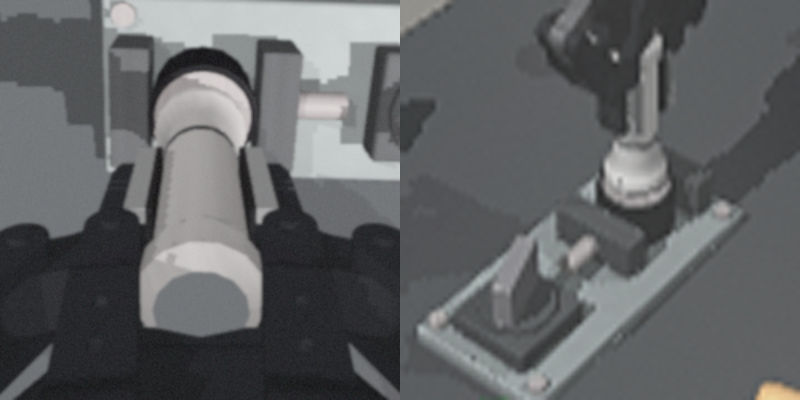

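The foot is 4–5 mm above the specimen, and its column matches the specimen's in both views (wrist 202 vs 204, side 637 vs 637). Setting it down.

Request:
{"api": "send_rows", "payload": {
  "gripper": [10,10,10,10,10],
  "linear": [
    [0,0.5,-2],
    [0,0,-1.5],
    [0,0,-1],
    [0,0,0],
    [0,0,0]
  ],
  "roll": [0,0,0,0,0]
}}

```text
clock: 17.2
ee_pos: [0.5675, -0.0549, 0.0866]
tcp_rot: [[-0.999, 0.042, 0.0], [0.042, 0.999, 0.0], [-0.0, 0.0, -1.0]]
wrist_force: [-2.9, 0.1, 7.5]
opening: 0.266
```

Request:
{"api": "send_rows", "payload": {
  "gripper": [10,10,24,26,30,40,50,60,60],
  "linear": [
    [0,0,0],
    [0,0,0],
    [0,0,0],
    [0,0,0],
    [0,0,0],
    [0,0,0],
    [0,0,0],
    [0,0,0],
    [0,0,0]
  ],
  "roll": [0,0,0,0,0,0,0,0,0],
  "squeeze": 20
}}

```text
clock: 18.1
ee_pos: [0.5674, -0.0549, 0.0863]
tcp_rot: [[-0.999, 0.042, -0.0], [0.042, 0.999, -0.0], [0.0, -0.0, -1.0]]
wrist_force: [0.0, 0.1, 0.4]
opening: 0.7
```

Request:
{"api": "send_rows", "payload": {
  "gripper": [60,60,60,60,60,60,60,60],
  "linear": [
    [0,0,10],
    [0,0,30],
    [0,0,40],
    [0,0,40],
    [0,0,30],
    [30,0,0],
    [20,0,0],
    [0,0,0]
  ],
  "roll": [0,0,0,0,0,0,0,0]
}}

```text
clock: 18.9
ee_pos: [0.6192, -0.0546, 0.2371]
tcp_rot: [[-0.999, 0.041, 0.001], [0.041, 0.999, -0.001], [-0.001, -0.001, -1.0]]
wrist_force: [-1.7, -0.5, -1.1]
opening: 0.702
```

```bash
python3 - <<'E'
from h import *
o=bot.get_obs();print(o['clock'],o['ee_pos'],o['wrist_force'])
w=snap('wrist','w8');s=snap('side','s8')
im=s['frame'][150:250,270:370];v=w['frame'][60:260,200:400]
cv2.imwrite('pics/m8.png',np.hstack([cv2.resize(v,(400,400)),cv2.resize(im,(400,400),interpolation=cv2.INTER_CUBIC)])[:,:,::-1])
E
```

```text
18.9 [ 0.61924996 -0.05456906  0.23705031] [-1.67190369 -0.52152629 -1.10757052]
```

View pics/m8.png

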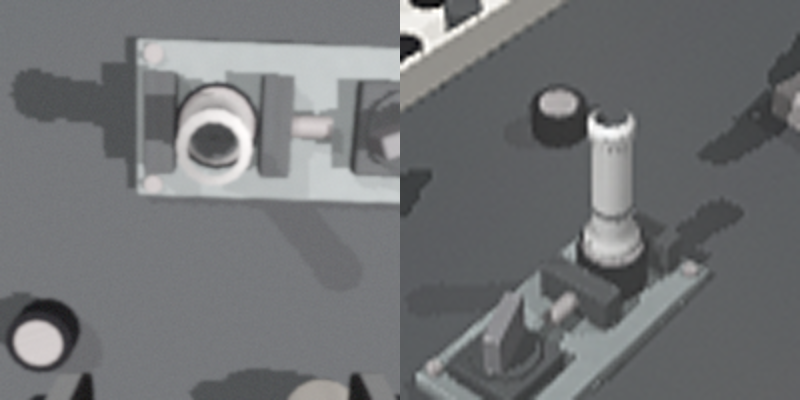

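The tester stands upright and free on the specimen, with the cap at wrist pixel ≈ (307,130). One last numeric check of the centring, then hand in.

```bash
python3 - <<'E'
from h import *
w=load('w8');print('cap',atz(w,(307,130),.143))
print([proj(w,[[.5684+dx,-.0543,.143]]).round(1) for dx in(-.004,0,.004)])
print(bot.close_job())
E
```

```text
cap [ 0.56661682 -0.05408127  0.143     ]
[array([[306.6, 126.9]]), array([[306.8, 132.5]]), array([[307.1, 138.1]])]
the job is handed in; nothing more can be done
None
```

The job is done in the order asked and handed in at about 19 s of the 53 s allowed. The hand-in gave no verdict.

- **Clamp:** I turned the winged knob 68.8° clockwise, which is its 1.2 rad stop. It was still turned in every later picture, so the clamp is locked.
- **Plunger:** I lifted the tester from its stand and pressed it on the bare steel block. The force showed the plunger snap over. The foot ring then met the block at about 31 N, and no pin showed below the foot afterwards.
- **Placing:** I set the tester on the specimen, let go and moved clear. It stands upright and free. The cap is about 2 mm from my estimate of the specimen's middle in x and within 0.5 mm in y. The camera calibration is only good to about 2 mm.
- **Disagreement:** After the lift, the foot appeared up to 3 mm off-centre in the pads along x, while the cap suggested about 1 mm. I corrected the placing by only about 1.5 mm, as a compromise between the two.
- **Not checked:** I did not look over the other items on the bench afterwards. The arm and gripper took no unexpected force near any of them.

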